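# Bring the battery tester round to the front and press its test key

### The job

Turn the round wooden organizer by pushing the steel posts on its rim with your fingertips until the white battery tester stands at the front, in line with the pointer that sticks out of the black plinth. Then press the tester's key all the way down, keep it down for about a second, and let it come up again, leaving the tester at the pointer. Pick nothing up: do not push the tester itself round, and leave the cells and the trinket box riding in their places and the things beside the organizer where they are.

Things in the scene. Friction and masses are not known exactly. Their poses are not given: they have to be found in the camera images.
- plinth: black plastic foot of the organizer, fixed to the steel shelf: a disc 200 mm across and 16 mm high, mostly hidden under the turntable. Origin: centre of its underside, on the turning axis; z up. Its -x axis is the front, where a 12 mm high, 16 mm wide pointer arm sticks out from under the turntable.
- pointer (a point): tip of the plinth's pointer, on its upper face (12 mm up), 167 mm from the turning axis; it marks the front and does not turn.
- turntable: round plywood organizer 260 mm across, 14 mm thick, turning either way on the plinth with no stop; stiff enough (0.1 N m) to stay where it is left, about 1 N at the rim turns it. Origin: centre of its underside, on the axis, 18 mm above the shelf; upper face 32 mm above the shelf. What it carries inside the posts is within 100 mm of the axis and at most 87 mm above the shelf.
- post (a point): top centre of one of six equal upright steel posts on the turntable's rim, 14 mm in diameter, 35 mm high (top 67 mm above the shelf), 118 mm from the axis, at 30, 90, 150, 210, 270 and 330 degrees round from the tester's direction; this is one of the two beside the tester.
- tester_face (a point): upper edge, at mid width, of the outward front face of the white plastic battery tester (70 mm long radially, 58 wide, 36 high, fixed on the turntable, needle window in front). 88 mm from the axis, 68 mm above the shelf; the tester's direction runs from the axis to here. On its top: the key, and 38 mm behind the key's centre a cell held crosswise in spring clips, up to 15 mm high.
- key_top (a point): centre of the top of the tester's key, a white block 22 mm (radially) by 34 mm that stands 14 mm above the tester's top, 68 mm from the axis, 82 mm above the shelf.
- testkey (a joint): travel of the key: 0 up, 0.005 m fully down. It moves straight down, takes about 2 N to start and 5 N fully down, and springs back up.
- cell_a: rechargeable cell 14.5 mm in diameter, 50.5 mm high, standing loose in a 20 mm deep hole of a 24 mm high wooden block on the turntable. Origin: centre of its underside, 18 mm above the turntable's origin; z along the cell.
- cell_b: second such cell, in the other hole of the block.
- trinket_box: dark wooden closed box 57 x 38 x 20 mm lying loose on the turntable. Origin: centre of its underside, 14 mm above the turntable's origin.
- box_spot (a point): the place of the trinket box on the turntable's upper face, within 10 mm.
- torch: yellow torch 145 mm long, up to 46 mm across, lying on the shelf to the left of the organizer; bystander. Origin: underside near mid length.
- saucer: white ceramic saucer 120 mm across, 20 mm high, on the shelf to the right; bystander. Origin: centre of its underside.
- padlock: brass padlock 42 mm wide, 64 mm high with its shackle up, standing on the shelf to the right; bystander. Origin: centre of its underside.
- screw_jar: glass jar 60 mm across, 70 mm high, on the shelf to the left; bystander. Origin: centre of its underside.
Not all that is in view belongs to the job. Several things have the shape of the trinket_box; the one meant has the colours described above.

How it is judged:
On the way, in this order (a step that is already met when the one before it is completed fails the run):
1. the tester stands at the pointer, the turntable at rest, the key up (y of tester_face in the frame of plinth between -0.015 and 0.015 m and x of tester_face in the frame of plinth below -0.05 m and angular speed of turntable below 0.05 rad/s and value of joint testkey below 0.001 m), for 0.2 s.
2. the key is held fully down with the tester at the pointer (y of tester_face in the frame of plinth between -0.015 and 0.015 m and x of tester_face in the frame of plinth below -0.05 m and value of joint testkey above 0.004 m), for 0.5 s.
At the end, for the whole second after the job is handed in: the tester's front is within 15 mm sideways (about 10 degrees) of the pointer's line, the turntable is at rest, the key is up again, both cells stand in their holes and the trinket box lies within 30 mm of its place on the turntable (all of step 1 and z of each of cell_a, cell_b in the frame of turntable below 0.022 m and angle between each of cell_a, cell_b's own z axis and vertical below 0.3 rad and distance between trinket_box and box_spot below 0.03 m); the robot touches nothing.
It fails at once if the tester is pushed on (over 1 N) while it is still well away from the pointer (over 30 mm) (contact force between the arm and tester above 1 N and (y of tester_face in the frame of plinth above 0.03 m or y of tester_face in the frame of plinth below -0.03 m or x of tester_face in the frame of plinth above 0 m)).
It fails at once if a cell is lifted out of its hole or tipped (z of any of cell_a, cell_b in the frame of turntable above 0.026 m or angle between any of cell_a, cell_b's own z axis and vertical above 0.35 rad).
It fails at once if the trinket box is lifted or shoved over 30 mm from its place (distance between trinket_box and box_spot above 0.03 m).
It fails at once if a thing beside the organizer is shifted by more than 20 mm (distance of any of torch, saucer, padlock, screw_jar from where it was at the start of the episode above 0.02 m).
It also fails if it takes over 56 s, if anything falls off the work surface, if the arm or the gripper's body presses on something with over 40 N, if the wrist force passes 120 N, or if a joint passes its speed limit or range.

### The arm

A 7-joint arm with a two-finger parallel gripper is mounted at the origin on the work surface. World frame = base frame: x ahead of the robot, y to its left, z up, the work surface at z = 0. Lengths are in m, angles in rad, forces in N, time in s.
With the tool pointing down it reaches from about 0.35 to 0.9 m from the base axis. Payload 8.1 kg.
Tool frame: the origin (TCP) lies at the very end of the fingers, on their centre line; the grasp point (between the pads) lies 19 mm behind it; z points along the fingers, y is the direction in which the jaws open and shut (so a half turn about z gives the same grasp; the last joint's range is limited). The gripper opens to 92 mm and grips with 3 to 60 N. Pads are 19 mm wide; open, the fingers measure 130 mm over their backs; the gripper's body (75 mm by 190 mm) begins 47 mm behind the grasp point.
Start: joints at [1.212, 0.434, 0.025, 1.573, -0.012, 1.134, -0.075], TCP at [0.158, -0.605, 0.227] pointing down, gripper open.
Joint ranges: [-2.62, 2.62], [-0.44, 2.09], [-1.27, 1.32], [0.08, 2.57], [-1.32, 4.46], [0.12, 2], [-2.74, 2.74]. Speed limits (rad/s): [2.22, 2.22, 3.01, 3.01, 3.14, 3.14, 3.14].

### API

Orientations are given as a rotation vector (axis times angle).
In Python, from cell import observe, get_image, sign_off gives the robot as it stands.
- The arm moves only by the tool arm_command, never from a script. Its argument "deltas" is a list of rows, each an object with "xyz": the shift along the tool's x, y, z in cm, a list of three; "turn": the turn about the tool's z in degrees; "jaw": the closure in counts, from 0 (fully open) to 255 (shut). A call has 1 to 5 rows; each row is the pose to reach, as a shift and turn from the pose measured when the call began, along the tool's axes at that moment; what a row does not reach only later rows make up. A row lasts 1/12 s, in which the tool goes at most 41.7 mm and 7.16 degrees, less where a joint would pass 70% of its speed; a pose out of reach is approached as far as the arm can. A call with a gripper value outside its range is refused whole. The fingers move at their own pace and stop on an object; "force" is the grip in N (left out, the last holds). Time passes only in rows, so rows that repeat a pose let the fingers close. It gives the time, the measured TCP pose, the force and the opening at its end, in the units of the state.
- observe(): the state, without advancing time (a new reading comes with each control period).
- get_image(name): name is "side" or "top" or "wrist"; returns a dict with "frame" (400x640x3 uint8, red, green, blue), "depth" (400x640 float32, m along the optical axis (not along the pixel's ray), 0 where there is no reading), "camera_matrix" (3x3 intrinsics, pixels), "cam_to_world" (4x4, takes a point from camera to world coordinates). Camera axes: x right, y up, looking along -z (the intrinsics and any distortion apply to the point x, -y, -z); pixel columns grow to the right and rows downward; lengths in m; the calibration is good to about 2 mm. A picture is of the moment at which its call begins.
- sign_off(): hands the job in, once; it reports no verdict.
The state is a dict: "clock": time; "joints": joint angles; "dq": joint speeds; "joint_efforts": joint torques, N m; "position": TCP position; "ee_rot": TCP orientation; "force": force on the tool from outside, world axes, zero at the start; "ft_torque": the same for the moment, N m; "width": opening from 0.0 (shut) to 1.0 (fully open).
Only numpy, scipy, OpenCV 4.12 (cv2) and the standard library are available. Lean on these libraries where they do the work, as an engineer would, in place of code of your own. Each camera call takes 0.05 s, during which the arm holds its last target.

## Working session

There is one attempt and no reset: what is moved stays moved. The work goes in short steps, Python scripts to look and compute and a tool call to move; the robot and the scene stay as the last step left them, time stands still between calls to the robot, and variables do not carry over. Pictures are saved under pics/ and viewed, and the job is handed in when it is done.

Besides the shell and the picture viewer there is one more tool, called after "Emit:" in YAML: its name, and indented under it one key for each argument. arm_command: Moves the arm, as the interface text tells. Its arguments: {"type":"object","properties":{"deltas":{"type":"array","items":{"type":"object","properties":{"xyz":{"type":"array","items":{"type":"number"}},"turn":{"type":"number"},"jaw":{"type":"number"}}}},"force":{"type":"number"}},"required":["deltas"]}

```bash
ls; mkdir -p pics
cat > h.py <<'E'
import numpy as np, cv2
from cell import observe,get_image,sign_off
from scipy.spatial.transform import Rotation as R
def snap(n,fn):
    d=get_image(n); cv2.imwrite('pics/'+fn+'.png',d['frame'][:,:,::-1]); np.savez('pics/'+fn+'.npz',**d); return d
def cloud(d):
    K=d['camera_matrix'];z=d['depth'];v,u=np.mgrid[:z.shape[0],:z.shape[1]]
    x=(u-K[0,2])/K[0,0]*z;y=(v-K[1,2])/K[1,1]*z
    P=np.stack([x,-y,-z,np.ones_like(z)],-1)@d['cam_to_world'].T
    P=P[...,:3].copy();P[z<=0]=np.nan;return P
E
python3 - <<'E'
from h import *
np.set_printoptions(precision=4,suppress=True)
print(observe())
for n in ['side','top','wrist']:
    d=snap(n,n+'0');print(n,d['camera_matrix'],d['cam_to_world'])
E
```

```text
pics
{'clock': 0.0, 'joints': array([ 1.2124,  0.4352,  0.025 ,  1.5741, -0.0116,  1.134 , -0.0751]), 'dq': array([ 0.0006, -0.0005, -0.0003, -0.0013,  0.0018,  0.0004, -0.0013]), 'joint_efforts': array([  0.0004, -66.7867,   0.9845, -31.4474,  -0.0608,   0.0427,
         0.0002]), 'position': array([ 0.158 , -0.6042,  0.2259]), 'ee_rot': array([-3.1144, -0.4004,  0.0005]), 'force': array([ 0.3525, -0.3242,  0.1105]), 'ft_torque': array([-0.0124, -0.0159,  0.04  ]), 'width': 0.9997464623962391}
side [[411.9644   0.     315.9149]
 [  0.     411.9644 196.7243]
 [  0.       0.       1.    ]] [[ 0.9979  0.0409 -0.0508  0.5148]
 [-0.0652  0.6471 -0.7596 -0.7507]
 [ 0.0018  0.7613  0.6484  0.7198]
 [ 0.      0.      0.      1.    ]]
top [[391.5083   0.     317.2229]
 [  0.     391.5083 199.9792]
 [  0.       0.       1.    ]] [[-0.01    0.9874 -0.158   0.3771]
 [-0.9999 -0.0117 -0.0103 -0.0126]
 [-0.012   0.1579  0.9874  1.2039]
 [ 0.      0.      0.      1.    ]]
wrist [[324.1281   0.     318.1774]
 [  0.     324.1281 198.9007]
 [  0.       0.       1.    ]] [[ 0.2529  0.9365  0.2427  0.2228]
 [-0.9675  0.2456  0.0605 -0.5881]
 [-0.003  -0.2502  0.9682  0.3834]
 [ 0.      0.      0.      1.    ]]
```

View pics/top0.png

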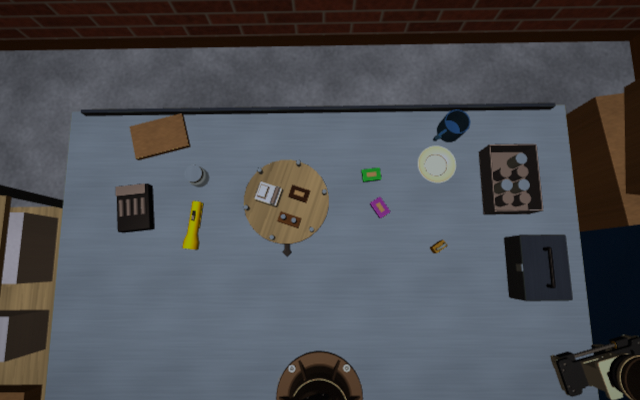

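View pics/side0.png

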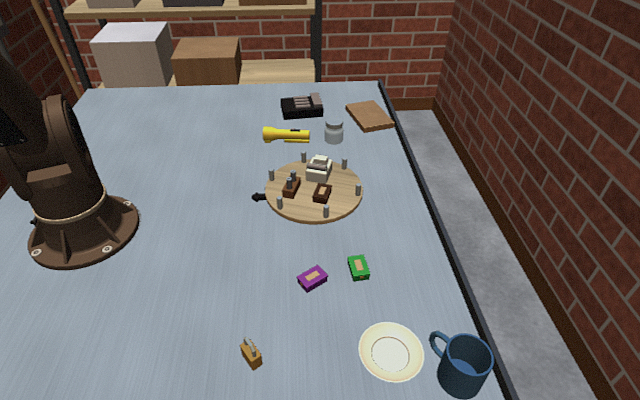

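The top view shows the turntable at about (287,202), the pointer at (287,251) and the tester at (267,194), to the left and slightly back. Next I'll measure these.

Run:
```python
from h import *
np.set_printoptions(precision=4,suppress=True)
class D(dict):pass
d=dict(np.load('pics/top0.npz'));P=cloud(d)
f=d['frame'][:,:,::-1]
cv2.imwrite('pics/c0.png',cv2.resize(f[140:265,220:360],None,fx=5,fy=4.8,interpolation=cv2.INTER_CUBIC))
# turntable top points
m=(abs(P[...,2]-0.032)<0.006)&(P[...,0]>0.3)&(P[...,0]<.8)&(abs(P[...,1]-.1)<.25)
m=m.astype(np.uint8)
c,_=cv2.findContours(m,cv2.RETR_EXTERNAL,cv2.CHAIN_APPROX_NONE);c=max(c,key=cv2.contourArea)[:,0]
# use back-project at z=.032
K=d['camera_matrix'];T=d['cam_to_world']
def ray(u,v,z):
    r=T[:3,:3]@np.array([(u-K[0,2])/K[0,0],-(v-K[1,2])/K[1,1],-1]);t=(z-T[2,3])/r[2];return T[:3,3]+t*r
q=np.array([ray(u,v,.032)[:2] for u,v in c]).astype(np.float32)
print(cv2.minEnclosingCircle(q), cv2.fitEllipse(q))
print('pointer',ray(287,254,.012),P[249:258,287])
for z0,z1 in[(.055,.064),(.064,.075),(.078,.095)]:
    mm=((P[...,2]>z0)&(P[...,2]<z1)&(P[...,0]>.3)&(P[...,0]<.85)&(abs(P[...,1]-.1)<.15)).astype(np.uint8)
    n,l,s,ce=cv2.connectedComponentsWithStats(mm)
    for i in range(1,n):print(z0,s[i,4],ce[i],np.nanmean(P[l==i],0))
```

```text
((0.5652057528495789, 0.09438792616128922), 0.12954893708229065) ((0.5641393065452576, 0.09326280653476715), (0.25303900241851807, 0.2541026771068573), 137.06410217285156)
pointer [0.4038 0.0927 0.012 ] [[0.4186 0.0925 0.0148]
 [0.4157 0.0927 0.0126]
 [0.4128 0.0929 0.01  ]
 [0.4097 0.0927 0.013 ]
 [0.4067 0.0924 0.0157]
 [0.4037 0.0926 0.0136]
 [0.4007 0.0923 0.0169]
 [0.398  0.0938 0.0003]
 [0.395  0.0937 0.0005]]
0.055 4 [298.5  163.75] [0.6717 0.0546 0.0578]
0.055 1 [258. 169.] [0.6555 0.1756 0.0639]
0.055 1 [258. 171.] [0.6499 0.1758 0.0617]
0.055 3 [260.6667 171.    ] [0.6498 0.1678 0.0618]
0.055 1 [260. 181.] [0.6191 0.1693 0.0625]
0.055 1 [259. 183.] [0.6127 0.172  0.064 ]
0.055 1 [258. 185.] [0.6068 0.1749 0.0636]
0.055 2 [292.5 185. ] [0.6072 0.0729 0.0553]
0.055 1 [296. 186.] [0.6038 0.0623 0.0565]
0.055 1 [298. 186.] [0.6039 0.0564 0.0553]
0.055 1 [257. 189.] [0.5951 0.178  0.0619]
0.055 1 [282. 189.] [0.5939 0.1035 0.0631]
0.055 5 [292.2 189. ] [0.5948 0.0737 0.0565]
0.055 3 [297.     188.6667] [0.5955 0.0593 0.0569]
0.055 22 [302.4545 193.0455] [0.5822 0.0431 0.0563]
0.
[... 1711 characters left out ...]
.584  0.1512 0.0688]
0.064 44 [277.6591 196.1364] [0.5718 0.1157 0.0679]
0.064 15 [323.9333 190.4   ] [ 0.5873 -0.0208  0.068 ]
0.064 17 [245.7647 206.2353] [0.5428 0.2094 0.0675]
0.064 1 [286. 216.] [0.513  0.0913 0.0644]
0.064 1 [285. 218.] [0.5068 0.0939 0.0672]
0.064 1 [296. 221.] [0.4979 0.0619 0.0653]
0.064 1 [285. 222.] [0.4954 0.0942 0.064 ]
0.064 2 [293.5 222. ] [0.4944 0.0688 0.0707]
0.064 17 [311.4118 228.1176] [0.4763 0.017  0.0678]
0.064 17 [271.4706 236.1176] [0.4544 0.1331 0.0673]
0.078 88 [262.5114 190.2614] [0.5872 0.1584 0.0826]
0.078 79 [274.7722 194.7089] [0.5737 0.1225 0.0822]
0.078 21 [283. 216.] [0.5106 0.098  0.0857]
0.078 19 [293.3684 219.2105] [0.5009 0.0681 0.0856]
```

View pics/c0.png

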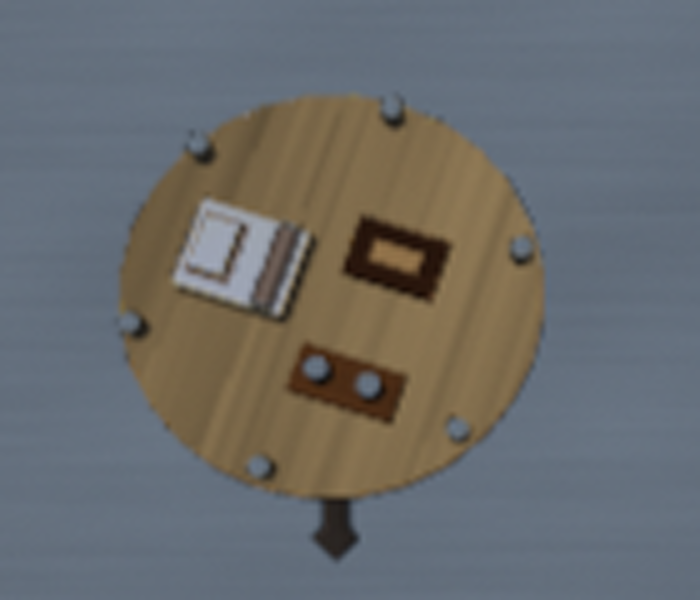

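```bash
cat >> h.py <<'E'
C=np.array([.5652,.0941])
def rows(T):
    """T list of (x,y,z,yawdeg of tool x)"""
    s=observe();r=R.from_rotvec(s['ee_rot']);M=r.as_matrix()
    y0=np.degrees(np.arctan2(M[1,0],M[0,0]))
    print('t',s['clock'],'pos',s['position'].round(4),'yaw',y0.round(1),'F',s['force'].round(2),'w',round(float(s['width']),3),'tilt',np.degrees(np.arccos(-M[2,2])).round(2),'q',s['joints'].round(2))
    for x,y,z,yw in T:
        d=M.T@(np.array([x,y,z])-s['position'])*100
        t=-((yw-y0+180)%360-180)
        print('xyz',d.round(2),'turn',round(t,1))
def arc(phi,rad=.117,z=.042):
    a=np.radians(phi);p=C+rad*np.array([np.cos(a),np.sin(a)]);return (p[0],p[1],z,phi-180)
E
python3 -c "
from h import *
rows([arc(194,z=.15)])"
```

```text
t 0.15 pos [ 0.158  -0.6043  0.2261] yaw 14.6 F [ 0.29 -0.05 -1.22] w 1.003 tilt 0.07 q [ 1.21  0.44  0.02  1.57 -0.01  1.13 -0.08]
xyz [ 45.36 -57.4    7.68] turn 0.6
```

Emit:
arm_command:
  deltas:
    - {"xyz":[45.4,-57.4,0],"turn":0,"jaw":255}
    - {"xyz":[45.4,-57.4,0],"turn":0,"jaw":255}
    - {"xyz":[45.4,-57.4,0],"turn":0,"jaw":255}
    - {"xyz":[45.4,-57.4,0],"turn":0,"jaw":255}
    - {"xyz":[45.4,-57.4,0],"turn":0,"jaw":255}
  force: 20

```text
clock: 0.57
position: [0.242, -0.4119, 0.2265]
ee_rot: [-3.115, -0.4, 0.001]
force: [0.8, 0.3, 0.2]
width: 0.684
```

```bash
python3 -c "
from h import *
rows([arc(194,z=.17)])"
```

```text
t 0.5667 pos [ 0.242  -0.4119  0.2265] yaw 14.6 F [0.82 0.28 0.17] w 0.684 tilt 0.09 q [ 0.98  0.2  -0.06  1.91  0.01  1.03 -0.4 ]
xyz [ 32.36 -40.91   5.7 ] turn 0.6
```

Emit:
arm_command:
  deltas:
    - {"xyz":[32.4,-40.9,0],"turn":0,"jaw":255}
    - {"xyz":[32.4,-40.9,0],"turn":0,"jaw":255}
    - {"xyz":[32.4,-40.9,0],"turn":0,"jaw":255}
    - {"xyz":[32.4,-40.9,0],"turn":0,"jaw":255}
    - {"xyz":[32.4,-40.9,0],"turn":0,"jaw":255}

```text
clock: 0.98
position: [0.3256, -0.2211, 0.2269]
ee_rot: [-3.115, -0.4, 0.001]
force: [0.9, -0.7, -0.4]
width: 0.324
```

```bash
python3 -c "
from h import *
rows([arc(194,z=.17)])"
```

```text
t 0.9833 pos [ 0.3256 -0.2211  0.2269] yaw 14.6 F [ 0.88 -0.7  -0.36] w 0.324 tilt 0.06 q [ 0.69  0.07 -0.25  2.07  0.02  1.   -0.88]
xyz [ 19.45 -24.57   5.71] turn 0.6
```

Emit:
arm_command:
  deltas:
    - {"xyz":[19.4,-24.6,2],"turn":0,"jaw":255}
    - {"xyz":[19.4,-24.6,2],"turn":0,"jaw":255}
    - {"xyz":[19.4,-24.6,4],"turn":0,"jaw":255}
    - {"xyz":[19.4,-24.6,4],"turn":0,"jaw":255}
    - {"xyz":[19.4,-24.6,4],"turn":0,"jaw":255}

```text
clock: 1.4
position: [0.4082, -0.0315, 0.2032]
ee_rot: [-3.116, -0.399, -0.001]
force: [1.1, -1.3, 0.1]
width: 0.008
```

```bash
python3 -c "
from h import *
rows([arc(194,z=.17)])"
```

```text
t 1.4 pos [ 0.4082 -0.0315  0.2032] yaw 14.6 F [ 1.1  -1.28  0.12] w 0.008 tilt 0.04 q [ 0.37  0.15 -0.46  2.06  0.08  0.95 -1.45]
xyz [ 6.66 -8.32  3.33] turn 0.6
```

Emit:
arm_command:
  deltas:
    - {"xyz":[6.7,-8.3,4],"turn":0.6,"jaw":255}
    - {"xyz":[6.7,-8.3,6],"turn":0.6,"jaw":255}
    - {"xyz":[6.7,-8.3,8],"turn":0.6,"jaw":255}
    - {"xyz":[6.7,-8.3,8],"turn":0.6,"jaw":255}
    - {"xyz":[6.7,-8.3,8],"turn":0.6,"jaw":255}

```text
clock: 1.82
position: [0.4509, 0.0681, 0.1208]
ee_rot: [-3.115, -0.389, 0.006]
force: [-0.3, -0.3, 0.4]
width: 0.008
```

```bash
python3 -c "
from h import *
rows([arc(194)])
snap('wrist','w1');d=snap('side','s1')
f=d['frame'][:,:,::-1]
cv2.imwrite('pics/s1c.png',cv2.resize(f[120:250,200:400],None,fx=4,fy=4,interpolation=cv2.INTER_CUBIC))"
```

```text
t 1.8167 pos [0.4509 0.0681 0.1208] yaw 14.2 F [-0.3  -0.29  0.36] w 0.008 tilt 0.26 q [ 0.13  0.34 -0.49  2.07  0.22  0.79 -1.82]
xyz [0.04 0.26 7.88] turn 0.2
```

View pics/w1.png

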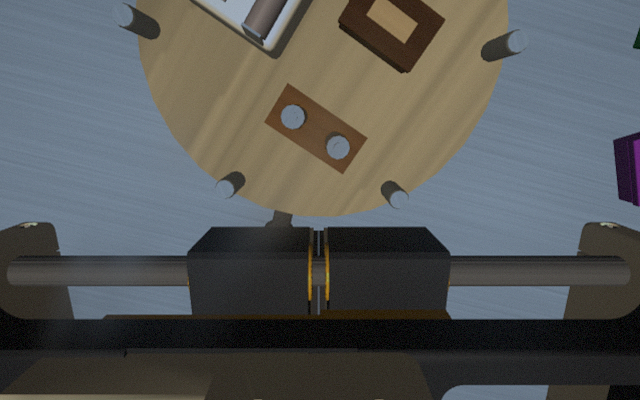

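View pics/s1c.png

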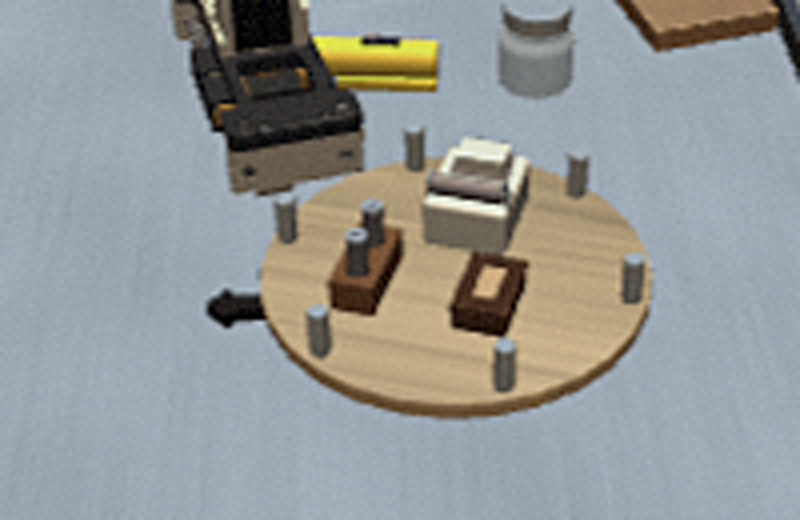

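```bash
python3 -c "
from h import *
np.set_printoptions(precision=4,suppress=True)
s=observe();M=R.from_rotvec(s['ee_rot']).as_matrix()
d=dict(np.load('pics/w1.npz'));P=(cloud(d)-s['position'])@M
for u in [195,215,250,300,318,335,400,440,448]:
  print(u,[P[v,u].round(3).tolist() for v in (232,250,256,270,280,300)])
d=dict(np.load('pics/s1.npz'));Q=(np.linalg.inv(d['cam_to_world'])@np.append(s['position'],1));K=d['camera_matrix']
print('tcp side px',K[0,0]*Q[0]/-Q[2]+K[0,2],K[1,1]*-Q[1]/-Q[2]+K[1,2])
P=(cloud(d)-s['position'])@M
m=(abs(P[...,0])<.12)&(abs(P[...,1])<.13)&(P[...,2]<.02)
p=P[m]
for a in np.arange(-.1,.02,.01):
  q=p[(p[:,2]>a)&(p[:,2]<a+.01)]
  if len(q):print(a.round(2),len(q),q.min(0),q.max(0))
"
```

```text
195 [[-0.038, -0.116, 0.125], [0.036, -0.031, -0.084], [0.036, -0.031, -0.086], [0.032, -0.031, -0.086], [0.03, -0.031, -0.086], [0.024, -0.032, -0.086]]
215 [[0.036, -0.03, -0.073], [0.036, -0.026, -0.085], [0.036, -0.026, -0.086], [0.032, -0.026, -0.087], [0.03, -0.026, -0.086], [0.024, -0.027, -0.086]]
250 [[0.036, -0.021, -0.072], [0.036, -0.018, -0.084], [0.036, -0.018, -0.086], [0.032, -0.018, -0.086], [0.029, -0.018, -0.086], [0.024, -0.019, -0.086]]
300 [[0.037, -0.007, -0.074], [0.037, -0.007, -0.085], [0.035, -0.007, -0.085], [0.032, -0.007, -0.086], [0.03, -0.006, -0.087], [0.025, -0.007, -0.086]]
318 [[0.01, -0.003, -0.001], [0.008, -0.003, -0.02], [0.031, -0.002, -0.076], [0.029, -0.002, -0.079], [0.027, -0.002, -0.081], [-0.107, -0.003, 0.124]]
335 [[0.037, 0.002, -0.073], [0.036, 0.002, -0.084], [0.036, 0.002, -0.087], [0.033, 0.002, -0.087], [0.03, 0.002, -0.086], [0.025, 0.002, -0.087]]
400 [[0.037, 0.019, -0.073], [0.036, 0.017, -0.084], [0.035, 0.017, -0.085], [0.033, 0.017, -0.087], [0.03, 0.017, -0.086], [0.024, 0.017, -0.086]]
440 [[-0.037, 0.109, 0.125], [0.037, 0.026, -0.086], [0.036, 0.026, -0.086], [0.033, 0.025, -0.088], [0.03, 0.026, -0.086], [0.025, 0.027, -0.086]]
448 [[-0.036, 0.116, 0.124], [0.037, 0.028, -0.085], [0.036, 0.027, -0.087], [0.033, 0.028, -0.087], [0.03, 0.028, -0.086], [-0.106, 0.123, 0.124]]
tcp side px 267.73331272975616 167.45415187603913
-0.1 206 [-0.0379 -0.0823 -0.1   ] [ 0.0365  0.0953 -0.09  ]
-0.09 291 [-0.0376 -0.0887 -0.09  ] [ 0.0357  0.0915 -0.0801]
-0.08 166 [-0.0377 -0.0826 -0.08  ] [ 0.0365  0.0879 -0.07  ]
-0.07 57 [-0.0377 -0.0856 -0.0699] [ 0.0361  0.0877 -0.0653]
-0.02 7 [-0.0116  0.0124 -0.0165] [ 0.008   0.0183 -0.0109]
-0.01 8 [-0.0119  0.0016 -0.0098] [ 0.0072  0.0116 -0.0009]
-0.0 2 [-0.002   0.0006  0.0001] [0.0103 0.0012 0.0008]
```

Emit:
arm_command:
  deltas:
    - {"xyz":[0,0.3,3],"turn":0.2,"jaw":255}
    - {"xyz":[0,0.3,5.5],"turn":0.2,"jaw":255}
    - {"xyz":[0,0.3,7.9],"turn":0.2,"jaw":255}
    - {"xyz":[0,0.3,7.9],"turn":0.2,"jaw":255}

```text
clock: 2.25
position: [0.4505, 0.0602, 0.0423]
ee_rot: [3.118, 0.375, -0.008]
force: [-0.3, 0.0, -0.4]
width: 0.005
```

```bash
python3 -c "
from h import *
rows([arc(a) for a in (199,204,208,212,216)])"
```

```text
t 2.25 pos [0.4505 0.0602 0.0423] yaw 13.7 F [-0.26  0.04 -0.43] w 0.005 tilt 0.29 q [ 0.08  0.47 -0.42  2.14  0.33  0.6  -1.91]
xyz [0.3  0.5  0.03] turn -5.3
xyz [0.43 1.51 0.03] turn -10.3
xyz [0.61 2.31 0.03] turn -14.3
xyz [0.84 3.1  0.03] turn -18.3
xyz [1.12 3.86 0.03] turn -22.3
```

Emit:
arm_command:
  deltas:
    - {"xyz":[0.3,0.5,0],"turn":-5.3,"jaw":255}
    - {"xyz":[0.4,1.5,0],"turn":-10.3,"jaw":255}
    - {"xyz":[0.6,2.3,0],"turn":-14.3,"jaw":255}
    - {"xyz":[0.85,3.1,0],"turn":-18.3,"jaw":255}
    - {"xyz":[1.1,3.9,0],"turn":-22.3,"jaw":255}

```text
clock: 2.67
position: [0.4715, 0.0235, 0.0446]
ee_rot: [2.986, 0.973, -0.005]
force: [-0.1, 0.9, -0.6]
width: 0.002
```

```bash
python3 -c "
from h import *
rows([arc(a) for a in (220,225,230,235,240)])"
```

```text
t 2.6667 pos [0.4715 0.0235 0.0446] yaw 36.1 F [-0.05  0.87 -0.65] w 0.002 tilt 0.19 q [ 0.24  0.5  -0.52  2.1   0.41  0.65 -1.51]
xyz [0.06 0.61 0.26] turn -3.9
xyz [0.17 1.62 0.26] turn -8.9
xyz [0.37 2.63 0.26] turn -13.9
xyz [0.66 3.6  0.26] turn -18.9
xyz [1.03 4.55 0.26] turn -23.9
```

Contact shows (0.9 N). I'll keep pushing.

Emit:
arm_command:
  deltas:
    - {"xyz":[0.05,0.6,0.2],"turn":-3.9,"jaw":255}
    - {"xyz":[0.2,1.6,0.2],"turn":-8.9,"jaw":255}
    - {"xyz":[0.4,2.6,0.2],"turn":-13.9,"jaw":255}
    - {"xyz":[0.65,3.6,0.2],"turn":-18.9,"jaw":255}
    - {"xyz":[1.0,4.5,0.2],"turn":-23.9,"jaw":255}

```text
clock: 3.08
position: [0.5071, -0.009, 0.0451]
ee_rot: [2.716, 1.573, -0.003]
force: [-1.0, 2.0, 0.0]
width: 0.004
```

```bash
python3 -c "
from h import *
rows([arc(a) for a in (244,249,254,259,264)])
d=snap('top','t2')
f=d['frame'][:,:,::-1]
cv2.imwrite('pics/t2c.png',cv2.resize(f[140:265,220:360],None,fx=4,fy=4,interpolation=cv2.INTER_CUBIC))"
```

```text
t 3.0833 pos [ 0.5071 -0.009   0.0451] yaw 60.1 F [-1.02  1.97  0.  ] w 0.004 tilt 0.22 q [ 0.37  0.57 -0.63  2.01  0.5   0.72 -1.09]
xyz [0.16 0.69 0.31] turn -3.9
xyz [0.28 1.71 0.31] turn -8.9
xyz [0.48 2.71 0.31] turn -13.9
xyz [0.77 3.69 0.31] turn -18.9
xyz [1.14 4.64 0.31] turn -23.9
```

View pics/t2c.png

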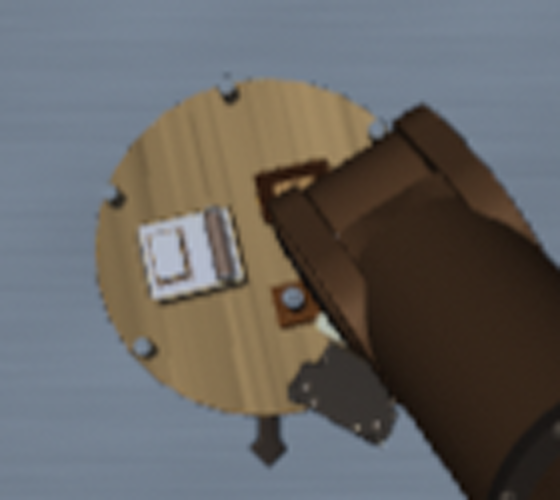

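The tester (190,255 in the crop) has turned to about due left. Nothing has been disturbed.

Emit:
arm_command:
  deltas:
    - {"xyz":[0.15,0.7,0.2],"turn":-3.9,"jaw":255}
    - {"xyz":[0.3,1.7,0.2],"turn":-8.9,"jaw":255}
    - {"xyz":[0.5,2.7,0.2],"turn":-13.9,"jaw":255}
    - {"xyz":[0.75,3.7,0.2],"turn":-18.9,"jaw":255}
    - {"xyz":[1.1,4.6,0.2],"turn":-23.9,"jaw":255}

```text
clock: 3.55
position: [0.5547, -0.0251, 0.0451]
ee_rot: [2.325, 2.105, -0.004]
force: [-0.8, 0.1, 0.2]
width: 0.009
```

```bash
python3 -c "
from h import *
rows([arc(a) for a in (268,273,278,283,288)])"
```

```text
t 3.55 pos [ 0.5547 -0.0251  0.0451] yaw 84.3 F [-0.84  0.13  0.18] w 0.009 tilt 0.36 q [ 0.45  0.66 -0.72  1.89  0.59  0.82 -0.69]
xyz [0.29 0.62 0.31] turn -3.7
xyz [0.4  1.63 0.31] turn -8.7
xyz [0.6  2.63 0.31] turn -13.7
xyz [0.88 3.62 0.31] turn -18.7
xyz [1.25 4.57 0.31] turn -23.7
```

Emit:
arm_command:
  deltas:
    - {"xyz":[0.3,0.6,0.2],"turn":-3.7,"jaw":255}
    - {"xyz":[0.4,1.6,0.2],"turn":-8.7,"jaw":255}
    - {"xyz":[0.6,2.6,0.2],"turn":-13.7,"jaw":255}
    - {"xyz":[0.9,3.6,0.2],"turn":-18.7,"jaw":255}
    - {"xyz":[1.25,4.6,0.2],"turn":-23.7,"jaw":255}

```text
clock: 3.97
position: [0.6018, -0.0189, 0.0451]
ee_rot: [1.842, 2.537, -0.008]
force: [-1.8, 0.1, 0.8]
width: 0.004
```

```bash
python3 -c "
from h import *
rows([arc(a) for a in (292,297,301,305)])
d=snap('top','t3')
f=d['frame'][:,:,::-1]
cv2.imwrite('pics/t3c.png',cv2.resize(f[140:265,220:360],None,fx=4,fy=4,interpolation=cv2.INTER_CUBIC))"
```

```text
t 3.9667 pos [ 0.6018 -0.0189  0.0451] yaw 108.0 F [-1.75  0.13  0.78] w 0.004 tilt 0.47 q [ 0.46  0.75 -0.81  1.77  0.67  0.93 -0.32]
xyz [0.21 0.83 0.31] turn -4.0
xyz [0.33 1.85 0.31] turn -9.0
xyz [0.48 2.65 0.3 ] turn -13.0
xyz [0.69 3.44 0.3 ] turn -17.0
```

View pics/t3c.png

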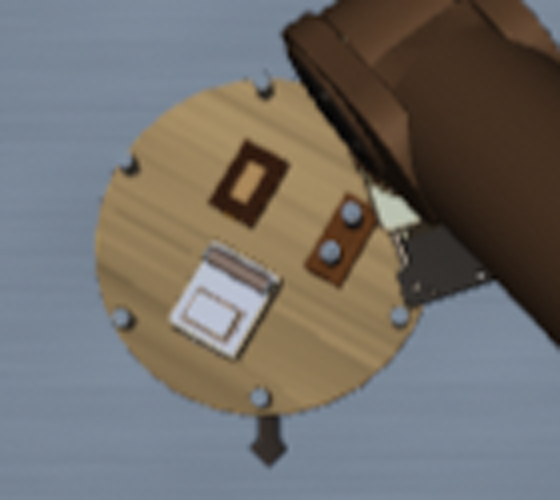

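```bash
cat >> h.py <<'E'
def posts(d):
    P=cloud(d);r=np.linalg.norm(P[...,:2]-C,axis=-1)
    m=((P[...,2]>.060)&(P[...,2]<.075)&(r>.108)&(r<.129)).astype(np.uint8)
    n,l,s,ce=cv2.connectedComponentsWithStats(m,connectivity=8)
    for i in range(1,n):
        if s[i,4]>=8:
            p=P[l==i].mean(0);e=p[:2]-C;print('post',s[i,4],p.round(4),'r',np.hypot(*e).round(4),'ang',np.degrees(np.arctan2(e[1],e[0])).round(1)%360)
    m=((P[...,2]>.078)&(P[...,2]<.09)&(r<.1)).astype(np.uint8)
    n,l,s,ce=cv2.connectedComponentsWithStats(m,connectivity=8)
    for i in range(1,n):
        if s[i,4]>=8:
            p=P[l==i].mean(0);e=p[:2]-C;print('high',s[i,4],ce[i].round(1),p.round(4),'r',np.hypot(*e).round(4),'ang',np.degrees(np.arctan2(e[1],e[0])).round(1)%360)
E
python3 -c "
from h import *
posts(dict(np.load('pics/t3.npz')))"
```

```text
post 17 [0.6819 0.0933 0.0662] r 0.1167 ang 359.6
post 20 [0.6244 0.1958 0.067 ] r 0.1177 ang 59.8
post 16 [0.507  0.1959 0.0679] r 0.1173 ang 119.8
post 19 [ 0.5057 -0.0077  0.0671] r 0.1179 ang 239.7
post 18 [0.4472 0.0945 0.0661] r 0.118 ang 179.8
high 19 [307.8 192.3] [0.5792 0.0262 0.085 ] r 0.0693 ang 281.6
high 78 [279.5 206.6] [0.5386 0.1085 0.0826] r 0.0302 ang 151.6
high 19 [302.1 201.9] [0.551  0.0429 0.0845] r 0.0531 ang 254.5
high 88 [272.6 217.6] [0.5068 0.1284 0.0825] r 0.0677 ang 149.6
```

Posts show the tester at 149.8° (target 180). The push needs 30° more, so the finger goes from 288° to 318°.

Emit:
arm_command:
  deltas:
    - {"xyz":[0.2,0.8,0.2],"turn":-4.0,"jaw":255}
    - {"xyz":[0.3,1.8,0.2],"turn":-9,"jaw":255}
    - {"xyz":[0.5,2.65,0.2],"turn":-13,"jaw":255}
    - {"xyz":[0.7,3.4,0.2],"turn":-17,"jaw":255}

```text
clock: 4.35
position: [0.6342, -0.0025, 0.0448]
ee_rot: [1.44, 2.783, -0.009]
force: [-0.2, -1.1, -0.7]
width: 0.005
```

```bash
python3 -c "
from h import *
rows([arc(a) for a in (308,312,315,317,318,318)])
d=snap('top','t4');posts(d)"
```

```text
t 4.35 pos [ 0.6342 -0.0025  0.0448] yaw 125.3 F [-0.2  -1.1  -0.72] w 0.005 tilt 0.57 q [ 0.45  0.81 -0.86  1.68  0.73  1.   -0.06]
xyz [0.19 0.51 0.28] turn -2.7
xyz [0.25 1.32 0.28] turn -6.7
xyz [0.34 1.93 0.28] turn -9.7
xyz [0.42 2.33 0.28] turn -11.7
xyz [0.46 2.53 0.28] turn -12.7
xyz [0.46 2.53 0.28] turn -12.7
post 18 [0.6763 0.1289 0.0671] r 0.1164 ang 17.4
post 18 [0.5912 0.209  0.0664] r 0.1178 ang 77.2
post 17 [ 0.5391 -0.0204  0.0666] r 0.1175 ang 257.2
post 16 [0.4785 0.1741 0.067 ] r 0.118 ang 137.3
post 17 [0.4528 0.0593 0.0664] r 0.1176 ang 197.2
high 20 [305.  185.9] [0.5982 0.0341 0.0848] r 0.0684 ang 298.8
high 19 [302.8 196.2] [0.5678 0.0406 0.0857] r 0.0535 ang 272.8
high 81 [282.5 207.7] [0.5353 0.0998 0.0819] r 0.0304 ang 169.2
high 86 [279.4 220.3] [0.4986 0.1087 0.0826] r 0.0682 ang 167.6
```

Emit:
arm_command:
  deltas:
    - {"xyz":[0.2,0.6,0.2],"turn":-3,"jaw":255}
    - {"xyz":[0.3,1.4,0.2],"turn":-7,"jaw":255}
    - {"xyz":[0.35,2.0,0.2],"turn":-10,"jaw":255}
    - {"xyz":[0.45,2.4,0.2],"turn":-12,"jaw":255}
    - {"xyz":[0.45,2.5,0.2],"turn":-12.7,"jaw":255}

```text
clock: 4.82
position: [0.653, 0.0164, 0.0442]
ee_rot: [1.119, 2.926, -0.009]
force: [-0.6, -0.7, 0.2]
width: 0.005
```

```bash
python3 -c "
from h import *
rows([arc(316,rad=.122)])
d=snap('top','t5');posts(d)"
```

```text
t 4.8167 pos [0.653  0.0164 0.0442] yaw 138.2 F [-0.63 -0.65  0.25] w 0.005 tilt 0.6 q [ 0.43  0.85 -0.91  1.63  0.77  1.04  0.13]
xyz [-0.47 -0.53  0.22] turn 2.2
post 18 [0.6666 0.153  0.0664] r 0.1172 ang 30.2
post 22 [0.5643 0.212  0.0669] r 0.1179 ang 90.5
post 20 [ 0.5651 -0.0236  0.0664] r 0.1177 ang 269.9
post 19 [0.4633 0.1526 0.0658] r 0.1175 ang 150.1
post 19 [0.4629 0.0353 0.0667] r 0.118 ang 209.9
high 20 [302.2 181.8] [0.6107 0.0425 0.0844] r 0.0688 ang 311.4
high 20 [302.2 192.2] [0.5795 0.0423 0.0847] r 0.0537 ang 285.4
high 82 [284.8 207.9] [0.5345 0.0932 0.0826] r 0.0307 ang 181.8
high 92 [284.6 220.5] [0.4978 0.0936 0.0825] r 0.0674 ang 180.4
```

Emit:
arm_command:
  deltas:
    - {"xyz":[-0.3,-0.7,0],"turn":0,"jaw":255}
    - {"xyz":[-0.3,-0.7,-3],"turn":0,"jaw":255}
    - {"xyz":[-0.3,-0.7,-7],"turn":0,"jaw":255}
    - {"xyz":[-0.3,-0.7,-10],"turn":0,"jaw":255}
    - {"xyz":[-0.3,-0.7,-10],"turn":0,"jaw":255}

```text
clock: 5.28
position: [0.6522, 0.0105, 0.1513]
ee_rot: [1.121, 2.917, -0.002]
force: [1.5, 1.0, 0.1]
width: 0.008
```

```bash
python3 -c "
from h import *
rows([(.4975,.0938,.13,140)])"
```

```text
t 5.2833 pos [0.6522 0.0105 0.1513] yaw 138.0 F [1.46 1.02 0.13] w 0.008 tilt 0.96 q [ 0.48  0.74 -0.98  1.55  0.66  1.2   0.21]
xyz [17.1  -4.18  1.84] turn -2.0
```

Emit:
arm_command:
  deltas:
    - {"xyz":[17.1,-4.2,0],"turn":0,"jaw":255}
    - {"xyz":[17.1,-4.2,0],"turn":0,"jaw":255}
    - {"xyz":[17.1,-4.2,0],"turn":0,"jaw":255}
    - {"xyz":[17.1,-4.2,0],"turn":0,"jaw":255}
    - {"xyz":[17.1,-4.2,1],"turn":0,"jaw":255}

```text
clock: 5.7
position: [0.4918, 0.0966, 0.1402]
ee_rot: [1.116, 2.918, -0.003]
force: [0.0, 0.1, 0.6]
width: 0.007
```

```bash
python3 -c "
from h import *
rows([(.4975,.0938,.12,140)])"
```

```text
t 5.7 pos [0.4918 0.0966 0.1402] yaw 138.1 F [0.02 0.11 0.63] w 0.007 tilt 1.02 q [ 0.47  0.55 -1.07  1.93  0.6   1.   -0.04]
xyz [-0.57  0.16  2.03] turn -1.9
```

Emit:
arm_command:
  deltas:
    - {"xyz":[-0.55,0.15,1],"turn":0,"jaw":255}
    - {"xyz":[-0.55,0.15,3],"turn":0,"jaw":255}
    - {"xyz":[-0.55,0.15,4.5],"turn":0,"jaw":255}
    - {"xyz":[-0.55,0.15,4.5],"turn":0,"jaw":255}

```text
clock: 6.03
position: [0.497, 0.0912, 0.0927]
ee_rot: [1.122, 2.918, -0.008]
force: [-0.7, -0.4, -0.4]
width: 0.006
```

```bash
python3 -c "
from h import *
rows([(.4975,.0938,z,138) for z in (.084,.082,.08,.078,.077)])
d=snap('top','t6');posts(d);snap('wrist','w6');d=snap('side','s6')
f=d['frame'][:,:,::-1]
cv2.imwrite('pics/s6c.png',cv2.resize(f[120:250,200:400],None,fx=4,fy=4,interpolation=cv2.INTER_CUBIC))"
```

```text
t 6.0333 pos [0.497  0.0912 0.0927] yaw 137.9 F [-0.69 -0.41 -0.36] w 0.006 tilt 0.92 q [ 0.42  0.62 -1.01  1.97  0.68  0.93 -0.1 ]
xyz [0.15 0.22 0.87] turn -0.1
xyz [0.16 0.22 1.07] turn -0.1
xyz [0.16 0.22 1.27] turn -0.1
xyz [0.16 0.22 1.47] turn -0.1
xyz [0.16 0.22 1.57] turn -0.1
post 17 [0.6668 0.1533 0.0667] r 0.1176 ang 30.2
post 19 [0.6662 0.0358 0.0659] r 0.1166 ang 330.0
post 20 [ 0.5649 -0.0234  0.0666] r 0.1175 ang 269.8
high 20 [302.2 181.5] [0.6113 0.0424 0.0849] r 0.0693 ang 311.7
high 16 [302.4 191.9] [0.5804 0.0419 0.0858] r 0.0543 ang 286.2
```

View pics/s6c.png

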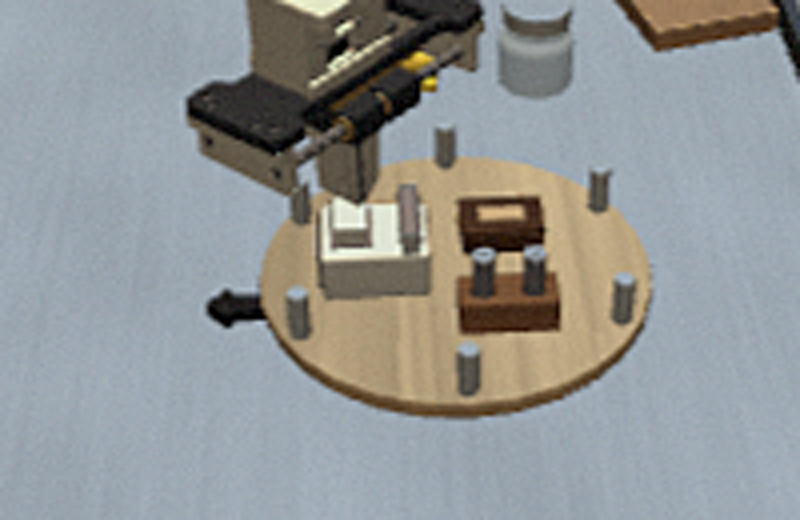

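View pics/w6.png

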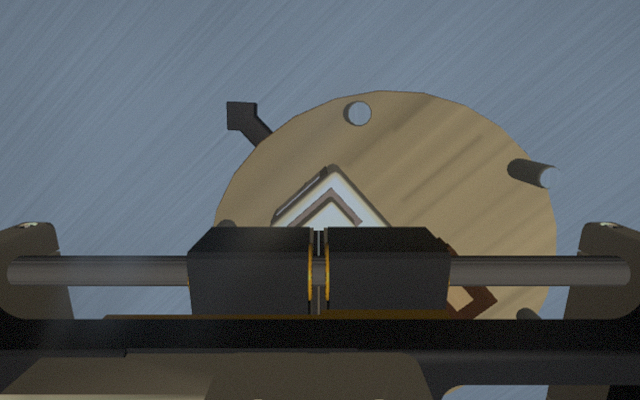

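The fingertip is about 11 mm above the key, and the tester is at 180°. Next is the press down.

Emit:
arm_command:
  deltas:
    - {"xyz":[0.15,0.2,0.5],"turn":0,"jaw":255}
    - {"xyz":[0.15,0.2,0.9],"turn":0,"jaw":255}
    - {"xyz":[0.15,0.2,1.2],"turn":0,"jaw":255}
    - {"xyz":[0.15,0.2,1.5],"turn":0,"jaw":255}

```text
clock: 6.52
position: [0.499, 0.0956, 0.0806]
ee_rot: [1.119, 2.916, -0.002]
force: [-0.6, -1.3, 2.9]
width: 0.007
```

```bash
python3 -c "
from h import *
rows([(.4975,.0938,z,138) for z in (.078,.077,.076)])"
```

```text
t 6.5167 pos [0.499  0.0956 0.0806] yaw 138.0 F [-0.55 -1.31  2.94] w 0.007 tilt 1.04 q [ 0.4   0.63 -0.99  1.98  0.7   0.91 -0.12]
xyz [-0.   -0.23  0.26] turn 0.0
xyz [-0.   -0.23  0.36] turn 0.0
xyz [-0.   -0.24  0.46] turn 0.0
```

Emit:
arm_command:
  deltas:
    - {"xyz":[0,-0.1,0.2],"turn":0,"jaw":255}
    - {"xyz":[0,-0.1,0.4],"turn":0,"jaw":255}
    - {"xyz":[0,-0.1,0.5],"turn":0,"jaw":255}

```text
clock: 6.77
position: [0.4991, 0.0957, 0.0769]
ee_rot: [1.118, 2.915, -0.001]
force: [-6.4, -1.8, 28.6]
width: 0.002
```

```bash
python3 -c "
from h import *
rows([(.4975,.0938,z,138) for z in (.076,)])"
```

```text
t 6.7667 pos [0.4991 0.0957 0.0769] yaw 138.0 F [-6.39 -1.82 28.65] w 0.002 tilt 1.13 q [ 0.4   0.64 -0.99  1.98  0.71  0.9  -0.13]
xyz [-0.01 -0.25  0.09] turn 0.0
```

Emit:
arm_command:
  deltas:
    - {"xyz":[0,0,0.05],"turn":0,"jaw":255}
    - {"xyz":[0,0,0.05],"turn":0,"jaw":255}
    - {"xyz":[0,0,0.05],"turn":0,"jaw":255}
    - {"xyz":[0,0,0.05],"turn":0,"jaw":255}
    - {"xyz":[0,0,0.05],"turn":0,"jaw":255}

```text
clock: 7.18
position: [0.4991, 0.0962, 0.0772]
ee_rot: [1.117, 2.915, -0.001]
force: [-3.5, -0.7, 13.1]
width: 0.003
```

```bash
python3 -c "
from h import *
rows([(.4975,.0938,z,138) for z in (.076,)])
d=snap('side','s7');posts(snap('top','t7'))
f=d['frame'][:,:,::-1]
cv2.imwrite('pics/s7c.png',cv2.resize(f[120:250,200:400],None,fx=4,fy=4,interpolation=cv2.INTER_CUBIC))"
```

```text
t 7.1833 pos [0.4991 0.0962 0.0772] yaw 138.1 F [-3.53 -0.74 13.08] w 0.003 tilt 1.17 q [ 0.4   0.63 -0.99  1.98  0.71  0.9  -0.13]
xyz [-0.04 -0.28  0.12] turn 0.1
post 19 [0.667  0.1521 0.0659] r 0.1172 ang 29.7
post 17 [0.6665 0.0347 0.0661] r 0.1174 ang 329.6
post 21 [ 0.5649 -0.0237  0.0658] r 0.1178 ang 269.8
high 20 [302.2 181.8] [0.6106 0.0422 0.0845] r 0.069 ang 311.2
high 19 [302.2 192.8] [0.578  0.0425 0.0843] r 0.0532 ang 283.9
```

View pics/s7c.png

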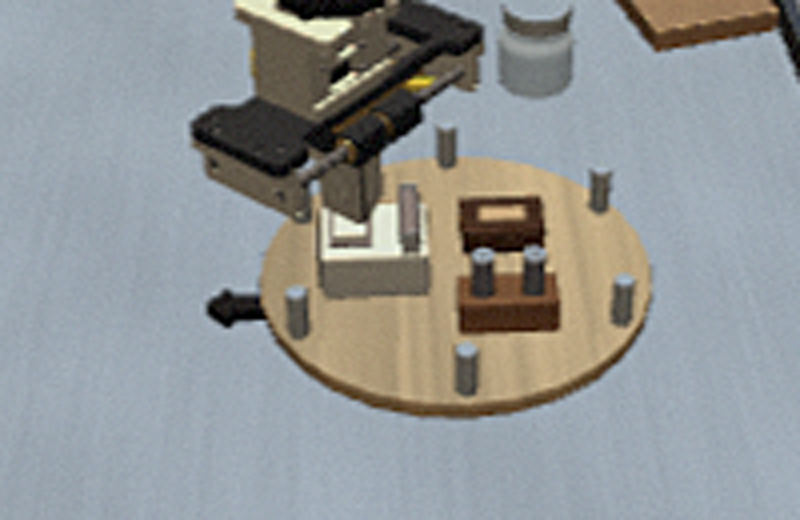

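The key is visibly down (350,235 in the crop) at 13 N, well above the 5 N needed. I'll hold it there.

Emit:
arm_command:
  deltas:
    - {"xyz":[0,0,0.07],"turn":0,"jaw":255}
    - {"xyz":[0,0,0.07],"turn":0,"jaw":255}
    - {"xyz":[0,0,0.07],"turn":0,"jaw":255}
    - {"xyz":[0,0,0.07],"turn":0,"jaw":255}
    - {"xyz":[0,0,0.07],"turn":0,"jaw":255}

```text
clock: 7.7
position: [0.4991, 0.0964, 0.0772]
ee_rot: [1.116, 2.914, -0.001]
force: [-2.9, -1.0, 12.9]
width: 0.005
```

Emit:
arm_command:
  deltas:
    - {"xyz":[0,0,0.07],"turn":0,"jaw":255}
    - {"xyz":[0,0,0.07],"turn":0,"jaw":255}
    - {"xyz":[0,0,0.07],"turn":0,"jaw":255}
    - {"xyz":[0,0,0.07],"turn":0,"jaw":255}

```text
clock: 8.03
position: [0.4991, 0.0965, 0.0772]
ee_rot: [1.116, 2.913, -0.001]
force: [-3.8, -0.5, 11.3]
width: 0.006
```

Emit:
arm_command:
  deltas:
    - {"xyz":[0,0,-0.5],"turn":0,"jaw":255}
    - {"xyz":[0,0,-1.5],"turn":0,"jaw":255}
    - {"xyz":[0,0,-4],"turn":0,"jaw":255}
    - {"xyz":[0,0,-8],"turn":0,"jaw":255}
    - {"xyz":[0,0,-10],"turn":0,"jaw":255}

```text
clock: 8.45
position: [0.4972, 0.0984, 0.1806]
ee_rot: [1.114, 2.913, 0.001]
force: [1.8, -0.1, 0.2]
width: 0.004
```

```bash
python3 -c "
from h import *
rows([(.40,-.12,.2,138)])"
```

```text
t 8.45 pos [0.4972 0.0984 0.1806] yaw 138.2 F [ 1.79 -0.08  0.25] w 0.004 tilt 1.3 q [ 0.5   0.51 -1.11  1.87  0.54  1.08  0.01]
xyz [ -7.37 -22.74  -1.98] turn 0.2
```

Key held about 1.3 s and then released. I'll move clear to check.

Emit:
arm_command:
  deltas:
    - {"xyz":[-7.4,-22.7,-2],"turn":0,"jaw":255}
    - {"xyz":[-7.4,-22.7,-2],"turn":0,"jaw":255}
    - {"xyz":[-7.4,-22.7,-2],"turn":0,"jaw":255}
    - {"xyz":[-7.4,-22.7,-2],"turn":0,"jaw":255}
    - {"xyz":[-7.4,-22.7,-2],"turn":0,"jaw":255}

```text
clock: 8.87
position: [0.4114, -0.0934, 0.1976]
ee_rot: [1.113, 2.914, 0.0]
force: [0.1, -1.8, 0.1]
width: 0.006
```

```bash
python3 -c "
from h import *
rows([])
d=snap('side','s8');t=snap('top','t8');posts(t)
f=np.hstack([cv2.resize(x['frame'][:,:,::-1][a:a+130,b:b+200],None,fx=2,fy=2,interpolation=cv2.INTER_CUBIC) for x,a,b in((d,120,200),(t,140,180))])
cv2.imwrite('pics/s8c.png',f)"
```

```text
t 8.8667 pos [ 0.4114 -0.0934  0.1976] yaw 138.2 F [ 0.1  -1.76  0.12] w 0.006 tilt 1.27 q [ 1.09  0.35 -1.21  2.03  0.4   1.    0.53]
post 20 [0.667  0.1516 0.0666] r 0.1169 ang 29.5
post 19 [0.6659 0.0342 0.0663] r 0.1171 ang 329.3
post 17 [0.5657 0.2118 0.0672] r 0.1177 ang 89.8
post 18 [ 0.5639 -0.0234  0.0669] r 0.1175 ang 269.4
post 18 [0.464  0.1541 0.0674] r 0.1176 ang 149.4
post 19 [0.4624 0.0363 0.0674] r 0.118 ang 209.3
high 21 [302.2 181.9] [0.6104 0.0424 0.0842] r 0.0687 ang 311.2
high 20 [302.2 192.8] [0.578  0.0423 0.0848] r 0.0533 ang 283.9
high 80 [284.8 207.9] [0.5347 0.0932 0.0818] r 0.0305 ang 181.7
high 91 [284.4 220.5] [0.4979 0.0942 0.0827] r 0.0673 ang 179.9
```

View pics/s8c.png

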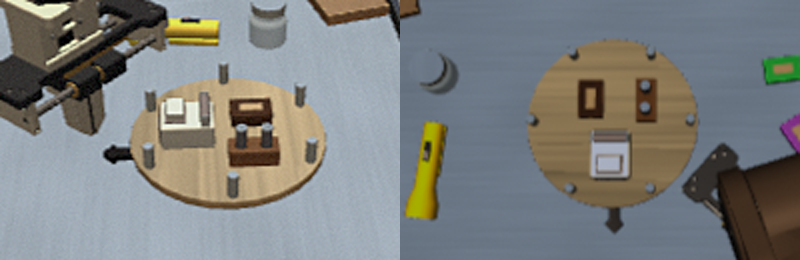

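The tester lines up with the pointer and the key top is back at 82.7 mm. Cells and box are in place, and the arm is clear.

Emit:
arm_command:
  deltas:
    - {"xyz":[0,0,0],"turn":0,"jaw":255}
    - {"xyz":[0,0,0],"turn":0,"jaw":255}
    - {"xyz":[0,0,0],"turn":0,"jaw":255}

```text
clock: 9.22
position: [0.4095, -0.0994, 0.197]
ee_rot: [1.132, 2.909, -0.006]
force: [0.2, -0.3, 0.1]
width: 0.003
```

```bash
python3 -c "
from h import *
print(sign_off())"
```

```text
the job is handed in; nothing more can be done
None
```

I turned the organizer about 109° counter-clockwise by pushing one rim post with the closed fingertips. I then pressed the tester's key to its stop, held it for about 1.3 s, and let it come up. The job was handed in at about 9.2 s on the robot clock; no verdict is reported.

- **Tester position:** the posts put the tester's direction at 179.5°, with the front at 180°, well inside the ±10° allowed.
- **Key:** its top was back at 82.7 mm, so it is up. While pressed, the fingertip stopped at about 77 mm. The force peaked at about 29 N and was then held at 11–13 N. That peak was higher than intended, but it was on the fingertips and below the 40 N limit.
- **Loose items:** both cells stand in their holes. The trinket box shows no visible shift on the turntable.
- **Things beside the organizer:** the torch and the jar looked unmoved. I did not look at the saucer and padlock again at the end; the arm's path stayed clear of them.
- **Robot:** it was clear of everything when handed in.

No check failed or disagreed.

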